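Bed the vacuum flask in its cradle board

TASK

Roll the steel vacuum flask along the wooden cradle board into the board's groove, gently, without letting it run over to the far side; follow it with the hand and steady it, touching it until it lies still in the groove. It should end up lying squarely along the groove and about centred; then swing the wooden keeper bar fully across in front of the flask, to its stop, and take the hand away, leaving the other things on the shelf where they are.

Things in the scene. Friction and masses are not known exactly. Their poses are not given: they have to be found in the camera images.
- rack: Wooden cradle board fixed to the shelf, 370 mm along its y (centred), flat deck 20 mm above the shelf. Origin at shelf height under the groove's middle; x points away from the robot, across the groove; z up. Front deck x = -170 to -23 mm, where the flask starts; groove: an open gap along y from x = -23 to +23 mm, 12 mm deep; far deck x = 23 to 85 mm.
- groove (a point): Where the middle of the flask's axis comes when bedded: above the groove's middle, 48 mm above the shelf (28 mm above the deck). Axes as the board's. The flask beds on the two edges of the gap, not on its floor. Past the near edge it drops 8 mm and rolls ahead of the hand; bedded, it sits firmly against a level push of 5 N.
- flask: Steel vacuum flask lying loose on its side, rolls freely: cylinder 72 mm in diameter, 200 mm long, plus a black cap (52 mm in diameter, 35 mm long) at its -y end; 0.5 to 0.9 kg. Origin on its axis at the middle of the 200 mm cylinder; y is the flask's axis, about which it turns as it rolls. Starts on the front deck, axis 56 mm above the shelf, within 0.2 rad of the groove's direction.
- keeper (a joint): Angle of the keeper bar, rad, growing anticlockwise seen from above. 0: the bar points to the board's -x, clear of the flask's way; negative: further outwards (down to -0.6); +1.57: its stop, pointing to the board's -y, across in front of the bedded flask, 17 mm from it. Stiff: stays where left, moved by about 0.5 N at its end. Starts between -0.6 and -0.05.
- keeper_tip (a point): Middle of the free end of the keeper bar, half-way up. The bar is wooden, 14 mm thick, 18 mm high (41 to 59 mm above the shelf), and turns about an upright pin at x = -60, y = +162 mm in the board's frame, 140 mm from this end. The point's x axis runs along the bar towards the pin.
- tumbler: Bystander: clear glass tumbler, 74 mm wide, 95 mm high, beyond the cradle board. Origin under its centre.
- dispenser: Bystander: pale ceramic push dispenser, 76 mm wide, 170 mm high, right of the cradle board. Origin under its centre.
- case: Bystander: blue plastic headlamp case, 75 x 105 x 50 mm, right of the cradle board. Origin under its centre.
- shoehorn: Bystander: steel shoehorn lying flat, 200 x 45 mm, left of the cradle board. Origin under its centre.
- peg: Bystander: wooden clothes peg, 74 x 12 x 12 mm, lying along the far edge of the cradle board. Origin under its centre.
- tin: Bystander: round metal wax tin, 74 mm wide, 23 mm high, beyond the cradle board. Origin under its centre.
Mind the look-alikes: they are no part of the job. What is shaped like the flask but blue or red is not meant.

How it is judged:
By the outcome, as a careful person would: the job done as asked, in the order asked, and still so for the second after the job is handed in, with the robot touching nothing.
It also fails if it takes over 64 s, if anything falls off the work surface, if the arm or the gripper's body presses on something with over 40 N, if the wrist force passes 120 N, or if a joint passes its speed limit or range.

ROBOT

A 6-joint arm with a two-finger parallel gripper is mounted at the origin on the work surface. World frame = base frame: x ahead of the robot, y to its left, z up, the work surface at z = 0. Lengths are in m, angles in degrees, forces in N, time in s.
With the tool pointing down it reaches from about 0.275 to 0.75 m from the base axis. Payload 10.2 kg.
Tool frame: the origin (TCP) lies between the finger pads; the fingertips stand 8 mm ahead of it and the grasp point (between the pads) lies 11 mm behind it; z points along the fingers, x is the direction in which the jaws open and shut, and the axes are right-handed (so a half turn about z gives the same grasp; the last joint's range is limited). The gripper opens to 85 mm and grips with 20 to 120 N. Pads are 22 mm wide; open, the fingers measure 114 mm over their backs; the gripper's body (76 mm by 85 mm) begins 54 mm behind the grasp point. The pads swing forward as they close: fully open they stand 13 mm farther back than shut.
Start: joints at [-83.503, 17.928, 85.812, -0, 76.261, -12.8], TCP at [0.173, -0.496, 0.239] pointing down, gripper open.
Joint ranges: [-168.41, 168.41], [-55.51, 124.54], [10.69, 146.95], [-70.63, 250.63], [1, 178], [-165.06, 165.06]. Speed limits (degrees/s): [136.94, 136.94, 172.46, 180, 180, 180].

INTERFACE

Orientations are given as [roll, pitch, yaw] about the fixed x, y, z axes, in that order (R = Rz(yaw) Ry(pitch) Rx(roll)).
In Python, from rig import manip gives the robot as it stands.
- The arm moves only by the tool move_arm, never from a script. Its arguments are lists of equal length, an entry for each row: "travel": the shift along the tool's x, y, z in cm, a list of three; "rot": the turn, a rotation vector about the tool's x, y, z in degrees, a list of three; "jaw": the gripper command: -1 is shut, 1 is fully open, values between are in proportion. In form: {"travel": [[dx, dy, dz], ...], "rot": [[rx, ry, rz], ...], "jaw": [jaw, ...]}. A call has 1 to 5 rows; each row shifts and turns the pose as measured when the row begins, along the tool's axes as they then stand; what a row does not reach is not made up. A row lasts 1/8 s, in which the tool goes at most 62.5 mm and 10.7 degrees, less where a joint would pass 70% of its speed; a pose out of reach is approached as far as the arm can. A call is refused whole if a number of a shift passes 6.25 or a number of a turn 10.7, either way. A call with a gripper value outside its range is refused whole. The fingers move at their own pace and stop on an object; "squeeze" is the grip in N (left out, the last holds). Time passes only in rows, so rows that do not move let the fingers close. It gives the time, the measured TCP pose, the force and the opening at its end, in the units of the state.
- manip.sense(): the state, without advancing time (a new reading comes with each control period).
- manip.read_camera(name): name is "side" or "top" or "wrist"; returns a dict with "image" (384x512x3 uint8, blue, green, red), "fx", "fy", "cx", "cy" (pixels), "D" ([k1, k2, p1, p2, k3] as OpenCV has them; the pictures are not rectified), "extrinsics" (4x4, takes a point from world to camera coordinates). Camera axes: x right, y up, looking along -z (the intrinsics and any distortion apply to the point x, -y, -z); pixel columns grow to the right and rows downward; lengths in m; the calibration is good to about 2 mm. A picture is of the moment at which its call begins. There is no depth.
- manip.close_job(): hands the job in, once; it reports no verdict.
The state is a dict: "t": time; "joint_pos": joint angles; "joint_velocities": joint speeds; "effort": joint torques, N m; "tcp_pos": TCP position; "eef_rot": TCP orientation; "force": force on the tool from outside, world axes, zero at the start; "wrist_torque": the same for the moment, N m; "grip_width": finger opening in m.
Only numpy, scipy, OpenCV 4.12 (cv2) and the standard library are available. Lean on these libraries where they do the work, as an engineer would, in place of code of your own. Each camera call takes 0.05 s, during which the arm holds its last target. There are 200 camera calls.

## Working session

There is one attempt and no reset: what is moved stays moved. The work goes in short steps, Python scripts to look and compute and a tool call to move; the robot and the scene stay as the last step left them, time stands still between calls to the robot, and variables do not carry over. Pictures are saved under pics/ and viewed, about 8 in all and at most 12, crops included, and the job is handed in when it is done.

Besides the shell and the picture viewer there is one more tool, called after "Emit:" as name(argument=value, ...) on one line, values as JSON. move_arm: Moves the arm, as the interface text tells. Its arguments: {"type":"object","properties":{"travel":{"type":"array"},"rot":{"type":"array"},"jaw":{"type":"array"},"squeeze":{"type":"number"}},"required":["travel","rot","jaw"]}

```bash
mkdir -p pics; cat > h.py <<'E'
import numpy as np, cv2
from rig import manip
def cam(n):
    c=manip.read_camera(n); c['K']=np.array([[c['fx'],0,c['cx']],[0,c['fy'],c['cy']],[0,0,1.]]);c['D']=np.array(c['D'],float);c['E']=np.array(c['extrinsics']);return c
def ray(c,uv):
    p=cv2.undistortPoints(np.array(uv,float).reshape(-1,1,2),c['K'],c['D']).reshape(-1,2)
    d=np.c_[p[:,0],-p[:,1],-np.ones(len(p))]@c['E'][:3,:3]
    return -c['E'][:3,:3].T@c['E'][:3,3],d
def onz(c,uv,z):
    o,d=ray(c,uv); return o+d*((z-o[2])/d[:,2])[:,None]
def proj(c,P):
    q=np.atleast_2d(P)@c['E'][:3,:3].T+c['E'][:3,3]; q=q*[1,-1,-1]
    return cv2.projectPoints(q,np.zeros(3),np.zeros(3),c['K'],c['D'])[0].reshape(-1,2)
def tri(c1,u1,c2,u2):
    o1,d1=ray(c1,u1);o2,d2=ray(c2,u2);out=[]
    for a,b in zip(d1,d2):
        s=np.linalg.lstsq(np.c_[a,-b],o2-o1,rcond=None)[0]
        out.append(np.r_[(o1+a*s[0]+o2+b*s[1])/2,np.linalg.norm(o1+a*s[0]-o2-b*s[1])])
    return np.array(out)
E
python3 - <<'E'
from h import *
for n in ['top','side']:
    c=cam(n); cv2.imwrite(f'pics/{n}0.png',cv2.resize(c['image'],(800,600),interpolation=cv2.INTER_CUBIC)); print(n,-c['E'][:3,:3].T@c['E'][:3,3],c['E'][:3,:3].round(2).tolist())
print(manip.sense())
E
```

```text
top [ 0.43392621 -0.01445378  1.31452897] [[-0.01, -1.0, -0.01], [1.0, -0.01, 0.05], [-0.05, -0.01, 1.0]]
side [-0.16243901  0.71889119  0.59254559] [[-0.73, -0.68, 0.02], [0.34, -0.34, 0.88], [-0.59, 0.65, 0.48]]
{'t': 0.1, 'joint_pos': array([-8.35018455e+01,  1.79561687e+01,  8.58492804e+01, -1.86199944e-03,
        7.62616164e+01, -1.28006189e+01]), 'joint_velocities': array([-0.00329855, -0.05133316, -0.11507735,  0.01616552, -0.01501797,
       -0.04641677]), 'effort': array([ 3.20016436e-03, -4.12895143e+01, -2.60142606e+01, -1.15797206e-04,
        2.96381324e-03, -2.93082064e-05]), 'tcp_pos': array([ 0.17345808, -0.49528064,  0.23879539]), 'eef_rot': array([-1.79986904e+02,  6.57993175e-02, -7.07007758e+01]), 'force': array([0.20041286, 0.68355981, 0.55446598]), 'wrist_torque': array([ 0.0261321 , -0.01820855,  0.00659543]), 'grip_width': 0.08493860217882696}
```

View pics/top0.png

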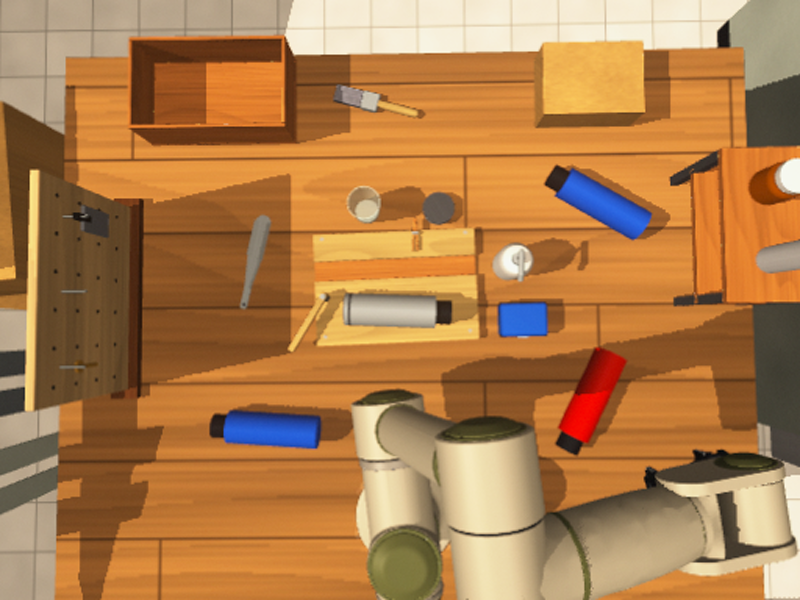

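View pics/side0.png

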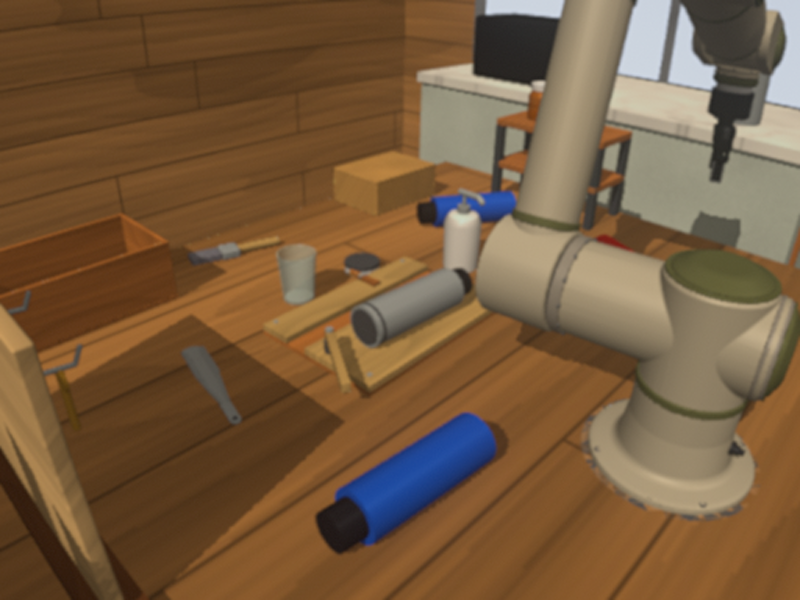

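The top view (800x600) shows the board with corners at about (313,235), (475,229), (479,340) and (316,347). Its orange groove runs along rows 256–281. The steel flask's body spans columns 344–437 with the cap out to 451, along row 311. The keeper pin is at (324,297) and its tip at (291,350). The peg is at about (416,240), the tumbler at (365,205) and the tin at (439,208). The side view agrees, with the flask between (370,325) and (465,280) and the keeper running from (330,335) to (347,388). Next I'll measure these.

```bash
python3 - <<'E'
from h import *
t=cam('top');s=cam('side')
im=t['image'];hsv=cv2.cvtColor(im,cv2.COLOR_BGR2HSV)
for n,(u,v) in dict(deck=(450,325),table=(400,370),groove=(430,267),flask=(380,300),cap=(444,312),keeper=(306,324)).items():
    print(n,hsv[int(v/1.5625),int(u/1.5625)])
a=np.array
# hand-read corners (800x600 view) -> board
S=1.5625
cor=a([[313,235],[475,229],[479,340],[316,347]])/S
print('board corners z.02\n',onz(t,cor,.02).round(4))
ge=a([[315,263],[475,256],[315,281],[475,275]])/S
print('groove edges\n',onz(t,ge,.02).round(4))
# flask: gray low-sat region
m=((hsv[...,1]<40)&(hsv[...,2]>60)).astype(np.uint8); m[:, :int(330/S)]=0;m[:int(285/S)]=0;m[int(335/S):]=0;m[:,int(470/S):]=0
ct=max(cv2.findContours(m,cv2.RETR_EXTERNAL,cv2.CHAIN_APPROX_NONE)[0],key=cv2.contourArea)
r=cv2.minAreaRect(ct);b=cv2.boxPoints(r);print('flask box top',r,(b*S).round(),'\n',onz(t,b,.056).round(4))
crop=im[130:240,170:330];cv2.imwrite('pics/topc.png',cv2.resize(crop,(800,550),interpolation=cv2.INTER_CUBIC))
crop=s['image'][150:255,160:330];cv2.imwrite('pics/sidec.png',cv2.resize(crop,(800,494),interpolation=cv2.INTER_CUBIC))
E
```

```text
deck [ 20 153 240]
table [ 14 183 190]
groove [ 14 199 233]
flask [ 18  44 161]
cap [14 88 55]
keeper [ 20 154 240]
board corners z.02
 [[ 0.6386  0.2062  0.02  ]
 [ 0.6488 -0.1665  0.02  ]
 [ 0.3946 -0.1721  0.02  ]
 [ 0.3814  0.1994  0.02  ]]
groove edges
 [[ 0.5738  0.2016  0.02  ]
 [ 0.5866 -0.1656  0.02  ]
 [ 0.5324  0.2016  0.02  ]
 [ 0.5429 -0.1651  0.02  ]]
flask box top ((250.92893981933594, 199.9214630126953), (54.182315826416016, 12.334590911865234), 2.8624050617218018) [[349. 320.]
 [350. 301.]
 [435. 305.]
 [434. 324.]] 
 [[ 0.4423  0.1192  0.056 ]
 [ 0.4851  0.117   0.056 ]
 [ 0.4742 -0.071   0.056 ]
 [ 0.4315 -0.0684  0.056 ]]
```

View pics/topc.png

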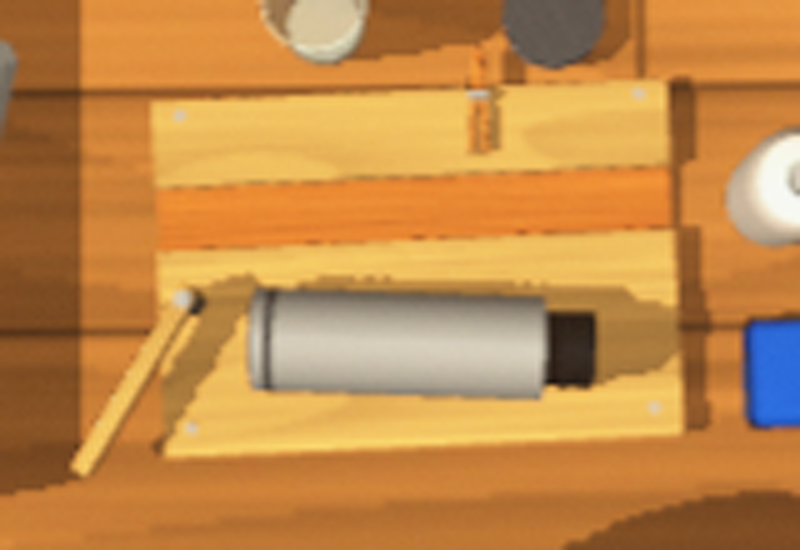

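View pics/sidec.png

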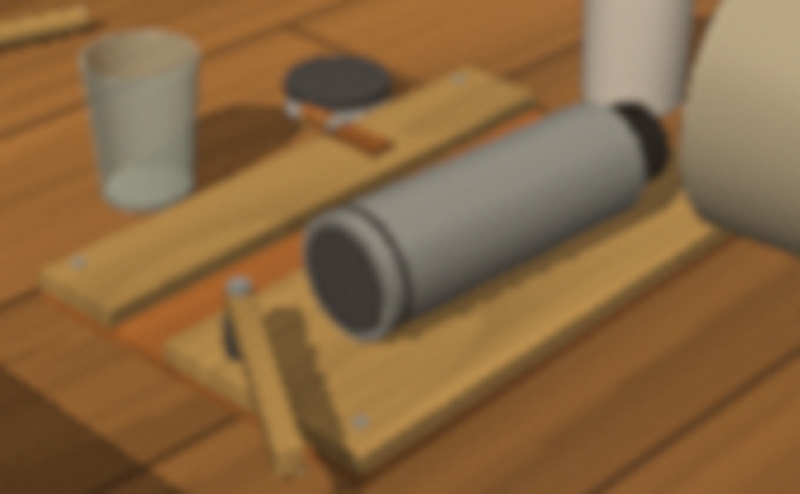

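The top crop shows the pin at (184,299) and the keeper tip at (83,468). The flask body runs from (250,340) to (545,348), with the cap ending at (595,350). The peg lies across the far deck from (480,50) to (480,155), so the front finger has to stay off it. The side crop shows the pin at (238,286), the keeper tip at (290,468) and the flask's end face at (352,278).

```bash
cat > b.py <<'E'
from h import *
E
python3 - <<'E'
from h import *
t=cam('top');s=cam('side');a=np.array
T=lambda p:a(p,float).reshape(-1,2)/5+[170,130]-[.4,.4]
k=170/800
Sd=lambda p:a(p,float).reshape(-1,2)*k+[160,150]-[.4,.4]
# deck screws + corners triangulated for deck height
print('screws L-far,R-far,L-near',tri(t,T([[179,116],[640,93],[192,429]]),s,Sd([[79,262],[459,79],[360,423]])).round(4))
print('pin top, keeper end top',tri(t,T([[184,299],[83,470]]),s,Sd([[238,283],[290,462]])).round(4))
C=onz(t,T([[152,102],[668,80],[683,434],[166,458]]),.02)
c=C[:,:2]; ey=(c[0]-c[1])+(c[3]-c[2]); ey/=np.linalg.norm(ey); ex=a([ey[1],-ey[0]])
mid=c.mean(0); O=mid+ex*(.0425)  # mid of -170..85 is -42.5
yaw=np.degrees(np.arctan2(ex[1],ex[0])); print('corners in board:',((c-O)@np.c_[ex,ey]).round(4).tolist(),'O',O.round(4),'yaw',yaw.round(2))
B=lambda P:((np.atleast_2d(P)[:,:2]-O)@np.c_[ex,ey]).round(4)
print('groove edges',B(onz(t,T([[157,187],[668,168],[160,250],[671,229]]),.02)).tolist())
print('flask ends', B(onz(t,T([[249,340],[545,348]]),.085)).tolist(), onz(t,T([[249,340],[545,348]]),.085).round(4).tolist())
fl=onz(t,T([[300,290],[500,295],[300,391],[500,396]]),.056)
f1=(fl[0]+fl[2])/2;f2=(fl[1]+fl[3])/2;print('axis pts',B([f1,f2]).tolist(),'dir vs groove deg',np.degrees(np.arctan2(*((f1-f2)[:2]@np.c_[ex,ey]))))
print('peg',B(onz(t,T([[480,50],[482,153],[470,150],[496,150]]),.032)).tolist())
print('pin, tip', B(onz(t,T([[184,299],[83,468]]),.059)).tolist())
w=mid;np.savez('b.npz',O=O,ex=ex,ey=ey)
E
```

```text
screws L-far,R-far,L-near [[ 6.289e-01  1.869e-01  2.170e-02  1.700e-03]
 [ 6.425e-01 -1.439e-01  2.070e-02  1.300e-03]
 [ 4.048e-01  1.786e-01  2.010e-02  4.000e-04]]
pin top, keeper end top [[0.496  0.1781 0.0626 0.0005]
 [0.3774 0.2503 0.049  0.0009]]
corners in board: [[0.0854, 0.1853], [0.0842, -0.1859], [-0.1692, -0.184], [-0.1704, 0.1846]] O [0.5614 0.0191] yaw 2.07
groove edges [[0.0238, 0.1839], [0.0209, -0.1828], [-0.0216, 0.1834], [-0.0229, -0.1827]]
flask ends [[-0.0909, 0.1145], [-0.1051, -0.0859]] [[0.4664, 0.1302, 0.085], [0.4594, -0.0706, 0.085]]
axis pts [[-0.0919, 0.0825], [-0.1014, -0.0562]] dir vs groove deg 3.9514262890262035
peg [[0.1099, -0.052], [0.0362, -0.0501], [0.0388, -0.0417], [0.0379, -0.0601]]
pin, tip [[-0.0597, 0.1616], [-0.1735, 0.2358]]
```

```bash
cat > plan.py <<'E'
# rows from the present pose to a target (world pos m, yaw deg, tool down): python3 plan.py x y z yaw n ; 'b' first = board-frame x y, yaw rel. board
import sys,numpy as np
from scipy.spatial.transform import Rotation as R
from rig import manip
v=sys.argv[1:]; d=np.load('b.npz'); by=np.degrees(np.arctan2(d['ex'][1],d['ex'][0]))
brd=v[0]=='b'; v=[float(q) for q in v[brd:]]
s=manip.sense(); p=np.array(s['tcp_pos']); r=R.from_euler('xyz',s['eef_rot'],degrees=True)
M=np.c_[d['ex'],d['ey']]
print('t',round(s['t'],2),'tcp',p.round(4),'rot',np.round(s['eef_rot'],1),'board xy',((p[:2]-d['O'])@M).round(4),'F',np.round(s['force'],1),'w',round(s['grip_width'],4),'j',np.round(s['joint_pos'],0))
if len(v)>=5:
    x=np.array(v[:3]); yaw=v[3]
    if brd: x[:2]=d['O']+M@x[:2]; yaw+=by
    n=int(v[4]); q=R.from_euler('xyz',[180,0,yaw],degrees=True); w=(r.inv()*q).as_rotvec()/n; dp=(x-p)/n
    print('target',x.round(4),yaw)
    for i in range(n):
        print(((r.inv().apply(dp))*100).round(2).tolist(),np.degrees(w).round(1).tolist()); r=r*R.from_rotvec(w)
E
python3 plan.py 0.463 0.030 0.2 -1.9 11
```

```text
t 0.3 tcp [ 0.1734 -0.4955  0.2391] rot [-180.     0.   -70.7] board xy [-0.4063 -0.5002] F [ 0.1 -0.2  0.1] w 0.0856 j [-84.  18.  86.  -0.  76. -13.]
target [0.463 0.03  0.2  ] -1.9
[-3.64, -4.06, 0.36] [-0.0, 0.0, -6.3]
[-3.17, -4.44, 0.36] [-0.0, 0.0, -6.3]
[-2.67, -4.75, 0.36] [-0.0, 0.0, -6.3]
[-2.14, -5.02, 0.36] [-0.0, 0.0, -6.3]
[-1.58, -5.22, 0.36] [-0.0, 0.0, -6.3]
[-1.0, -5.36, 0.36] [-0.0, 0.0, -6.3]
[-0.41, -5.44, 0.36] [-0.0, 0.0, -6.3]
[0.18, -5.45, 0.36] [-0.0, 0.0, -6.3]
[0.78, -5.4, 0.36] [-0.0, 0.0, -6.3]
[1.36, -5.28, 0.36] [-0.0, 0.0, -6.3]
[1.93, -5.1, 0.36] [-0.0, 0.0, -6.3]
```

Emit:
move_arm(travel=[[-3.6, -4.1, 0.3], [-3.2, -4.4, 0.3], [-2.7, -4.8, 0.3], [-2.1, -5.0, 0.3], [-1.6, -5.2, 0.3]], rot=[[0, 0, -6.3], [0, 0, -6.3], [0, 0, -6.3], [0, 0, -6.3], [0, 0, -6.3]], jaw=[1, 1, 1, 1, 1], squeeze=20)

```text
t: 0.92
tcp_pos: [0.3053, -0.2511, 0.2232]
eef_rot: [-180.0, -0.0, -38.6]
force: [0.5, -0.4, -0.6]
grip_width: 0.0854
```

Emit:
move_arm(travel=[[-1.0, -5.4, 0.3], [-0.4, -5.4, 0.3], [0.2, -5.4, 0.3], [0.8, -5.4, 0.3], [1.4, -5.3, 0.3]], rot=[[0, 0, -6.3], [0, 0, -6.3], [0, 0, -6.3], [0, 0, -6.3], [0, 0, -6.3]], jaw=[1, 1, 1, 1, 1])

```text
t: 1.55
tcp_pos: [0.435, -0.0013, 0.2087]
eef_rot: [179.9, -0.2, -6.0]
force: [0.6, -0.6, -0.3]
grip_width: 0.0853
```

```bash
python3 plan.py 0.463 0.030 0.15 -1.9 5
```

```text
t 1.55 tcp [ 0.435  -0.0013  0.2087] rot [179.9  -0.2  -6. ] board xy [-0.1271 -0.0158] F [ 0.6 -0.6 -0.3] w 0.0853 j [-16.   8. 103.  -0.  69. -10.]
target [0.463 0.03  0.15 ] -1.9
[0.49, -0.68, 1.18] [0.0, -0.0, -0.8]
[0.5, -0.68, 1.18] [0.0, -0.0, -0.8]
[0.51, -0.67, 1.18] [0.0, -0.0, -0.8]
[0.52, -0.66, 1.18] [0.0, -0.0, -0.8]
[0.53, -0.65, 1.17] [0.0, -0.0, -0.8]
```

Emit:
move_arm(travel=[[0.5, -0.7, 1.2], [0.5, -0.7, 1.2], [0.5, -0.6, 1.2], [0.5, -0.6, 1.2], [0, 0, 0]], rot=[[0, 0, -0.8], [0, 0, -0.8], [0, 0, -0.8], [0, 0, -0.8], [0, 0, 0]], jaw=[1, 1, 1, 1, 1])

```text
t: 2.17
tcp_pos: [0.4582, 0.0244, 0.1573]
eef_rot: [179.9, -0.1, -2.6]
force: [0.3, 0.1, 0.5]
grip_width: 0.0854
```

```bash
python3 plan.py 0.463 0.030 0.125 -1.9 2; python3 - <<'E'
from h import *
c=cam('wrist');cv2.imwrite('pics/w1.png',c['image'])
E
```

```text
t 2.17 tcp [0.4582 0.0244 0.1573] rot [ 1.799e+02 -1.000e-01 -2.600e+00] board xy [-0.1029  0.0091] F [0.3 0.1 0.5] w 0.0854 j [-12.  15. 103.  -0.  62.  -9.]
target [0.463 0.03  0.125] -1.9
[0.22, -0.29, 1.61] [0.1, -0.1, -0.4]
[0.23, -0.29, 1.61] [0.1, -0.1, -0.4]
```

View pics/w1.png

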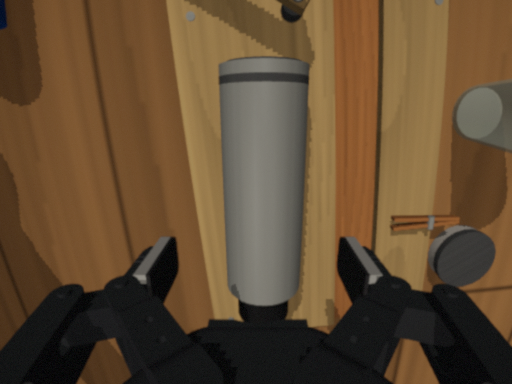

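The wrist view shows the flask's body spanning columns 222–306 at row 180. It lies squarely between the open fingers, which are at columns 168 and 348. I'll check its axis from this second viewpoint.

```bash
python3 - <<'E'
from h import *
c=cam('wrist');d=np.load('b.npz');M=np.c_[d['ex'],d['ey']];a=np.array
B=lambda P:((P[:,:2]-d['O'])@M).round(4).tolist()
o,_=ray(c,[[256,192]]);print('cam',o.round(3))
# edges: tangent planes to cylinder; use left/right silhouette mid-rays -> bisect
def axis(row,l,r):
    _,D=ray(c,[[l,row],[r,row]]);D/=np.linalg.norm(D,axis=1)[:,None];m=D.sum(0);return (o+m*((.056-o[2])/m[2]))
P=a([axis(120,221,307),axis(180,223.5,305.5),axis(240,227,302)]);print('axis',P.round(4).tolist(),B(P))
print('ends',B(onz(c,[[264,58]],.090)),B(onz(c,[[266,303]],.085)))
print('groove edges',B(onz(c,[[334,100],[381,100],[336,250],[377,250]],.02)))
E
```

```text
cam [0.461 0.098 0.292]
axis [[0.4666, 0.0855, 0.056], [0.465, 0.0333, 0.056], [0.4627, -0.0261, 0.056]] [[-0.0923, 0.0698], [-0.0959, 0.0177], [-0.1003, -0.0416]]
ends [[-0.0898, 0.1129]] [[-0.1032, -0.0908]]
groove edges [[-0.0234, 0.0813], [0.0224, 0.0783], [-0.0214, -0.0799], [0.0256, -0.0844]]
```

Emit:
move_arm(travel=[[0.3, -0.2, 2.0], [0.3, -0.2, 2.0], [0, 0, 0]], rot=[[0, 0, -0.4], [0, 0, -0.3], [0, 0, 0]], jaw=[1, 1, 1])

```text
t: 2.65
tcp_pos: [0.4657, 0.0268, 0.1192]
eef_rot: [179.8, -0.5, -2.0]
force: [0.8, -0.3, 1.2]
grip_width: 0.0851
```

```bash
python3 plan.py 0.464 0.028 0.04 -2 6
```

```text
t 2.65 tcp [0.4657 0.0268 0.1192] rot [179.8  -0.5  -2. ] board xy [-0.0953  0.0112] F [ 0.8 -0.3  1.2] w 0.0851 j [-11.  18. 105.  -0.  56.  -9.]
target [0.464 0.028 0.04 ] -2.0
[-0.04, -0.02, 1.32] [0.0, -0.1, -0.0]
[-0.04, -0.02, 1.32] [0.0, -0.1, -0.0]
[-0.04, -0.02, 1.32] [0.0, -0.1, -0.0]
[-0.04, -0.02, 1.32] [0.0, -0.1, -0.0]
[-0.03, -0.02, 1.32] [0.0, -0.1, -0.0]
[-0.03, -0.02, 1.32] [0.0, -0.1, -0.0]
```

Emit:
move_arm(travel=[[-0.1, 0, 1.2], [0, 0, 1.2], [0, 0, 1.2], [0, 0, 1.2], [0, 0, 1.2]], rot=[[0.2, -0.4, 0], [0, 0, 0], [0, 0, 0], [0, 0, 0], [0, 0, 0]], jaw=[1, 1, 1, 1, 1])

```text
t: 3.28
tcp_pos: [0.4658, 0.0262, 0.0576]
eef_rot: [180.0, -0.3, -2.1]
force: [-0.1, 0.6, 0.5]
grip_width: 0.0855
```

```bash
python3 plan.py 0.464 0.028 0.04 -2 2
```

```text
t 3.27 tcp [0.4658 0.0262 0.0576] rot [180.   -0.3  -2.1] board xy [-0.0953  0.0106] F [-0.1  0.6  0.5] w 0.0855 j [-11.  25. 108.   0.  48.  -9.]
target [0.464 0.028 0.04 ] -2.0
[-0.1, -0.09, 0.88] [0.0, -0.1, -0.0]
[-0.09, -0.09, 0.88] [0.0, -0.1, -0.0]
```

Emit:
move_arm(travel=[[-0.1, 0, 0.9], [0, 0, 0.8], [0, 0, 0], [0, 0, 0], [0, 0, 0]], rot=[[0, 0, 0], [0, 0, 0], [0, 0, 0], [0, 0, 0], [0, 0, 0]], jaw=[1, 1, 0.6, 0.6, 0.6])

```text
t: 3.9
tcp_pos: [0.4642, 0.0264, 0.0385]
eef_rot: [-180.0, -0.1, -2.1]
force: [0.8, -0.2, -5.3]
grip_width: 0.0722
```

```bash
python3 plan.py b -0.0965 0.0 0.04 0 4
```

```text
t 3.9 tcp [0.4642 0.0264 0.0385] rot [-1.8e+02 -1.0e-01 -2.1e+00] board xy [-0.0968  0.0108] F [ 0.8 -0.2 -5.3] w 0.0722 j [-11.  26. 108.   0.  45.  -9.]
target [0.465  0.0156 0.04  ] 2.0662218831377976
[0.03, 0.27, -0.04] [-0.0, -0.0, -1.0]
[0.02, 0.27, -0.04] [-0.0, -0.0, -1.0]
[0.02, 0.27, -0.04] [-0.0, -0.0, -1.0]
[0.01, 0.27, -0.04] [-0.0, -0.0, -1.0]
```

Emit:
move_arm(travel=[[0, 0.3, 0], [0, 0.3, 0], [0, 0.3, 0], [0, 0.3, 0], [0, 0, 0]], rot=[[0, 0, -1.0], [0, 0, -1.0], [0, 0, -1.0], [0, 0, -1.0], [0, 0, 0]], jaw=[0.6, 0.6, 0.6, 0.6, 0.6])

```text
t: 4.53
tcp_pos: [0.4639, 0.0136, 0.0385]
eef_rot: [-180.0, -0.1, 2.2]
force: [0.3, -0.1, -5.0]
grip_width: 0.0711
```

```bash
python3 plan.py b -0.0965 0.0 0.04 0 2; python3 - <<'E'
from h import *
c=cam('wrist');cv2.imwrite('pics/w2.png',c['image'])
E
```

```text
t 4.53 tcp [0.4639 0.0136 0.0385] rot [-1.8e+02 -1.0e-01  2.2e+00] board xy [-0.0976 -0.002 ] F [ 0.3 -0.1 -5. ] w 0.0711 j [-13.  26. 109.   0.  45. -15.]
target [0.465  0.0156 0.04  ] 2.0662218831377976
[0.06, -0.1, -0.07] [-0.0, -0.1, 0.1]
[0.06, -0.1, -0.07] [-0.0, -0.1, 0.1]
```

View pics/w2.png

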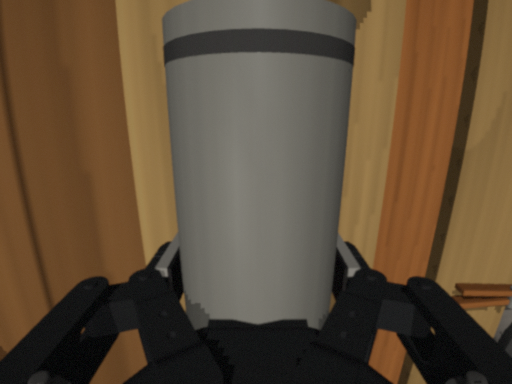

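The flask is gripped squarely, with its body spanning columns 165–355 symmetrically between the fingers. I'll open the jaws by a few millimetres and roll the flask slowly, with a finger behind it and one ahead.

Emit:
move_arm(travel=[[0, 0, 0], [0, 0, 0], [0.3, 0, 0], [0.4, 0, 0], [0.4, 0, 0]], rot=[[0, 0, 0], [0, 0, 0], [0, 0, 0], [0, 0, 0], [0, 0, 0]], jaw=[0.8, 0.8, 0.8, 0.8, 0.8])

```text
t: 5.2
tcp_pos: [0.4764, 0.014, 0.0395]
eef_rot: [180.0, -0.2, 2.2]
force: [0.2, 0.1, -0.1]
grip_width: 0.077
```

Emit:
move_arm(travel=[[0.4, 0, 0], [0.4, 0, 0], [0.4, 0, 0], [0.4, 0, 0], [0.4, 0, 0]], rot=[[0, 0, 0], [0, 0, 0], [0, 0, 0], [0, 0, 0], [0, 0, 0]], jaw=[0.8, 0.8, 0.8, 0.8, 0.8])

```text
t: 5.82
tcp_pos: [0.498, 0.0148, 0.0395]
eef_rot: [180.0, -0.2, 2.2]
force: [-0.3, -0.2, 0.8]
grip_width: 0.0771
```

```bash
python3 plan.py b -0.03 0.0 0.04 0 6; python3 - <<'E'
from h import *
c=cam('wrist');cv2.imwrite('pics/w3.png',c['image'])
E
```

```text
t 5.83 tcp [0.498  0.0148 0.0395] rot [180.   -0.2   2.2] board xy [-0.0635 -0.002 ] F [-0.3 -0.2  0.8] w 0.0771 j [-12.  29. 103.   0.  47. -14.]
target [0.5314 0.018  0.04  ] 2.0662218831377976
[0.56, -0.03, -0.01] [0.0, -0.0, 0.0]
[0.56, -0.03, -0.01] [0.0, -0.0, 0.0]
[0.56, -0.03, -0.01] [0.0, -0.0, 0.0]
[0.56, -0.03, -0.01] [0.0, -0.0, 0.0]
[0.56, -0.03, -0.01] [0.0, -0.0, 0.0]
[0.56, -0.03, -0.01] [0.0, -0.0, 0.0]
```

View pics/w3.png

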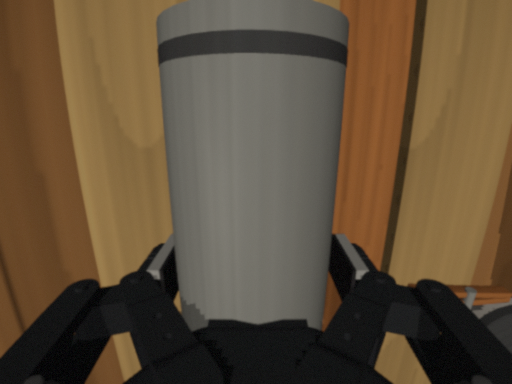

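The flask follows squarely against the rear finger, spanning columns 160–348, with the groove visible at columns 335–415. I'll continue slowly.

Emit:
move_arm(travel=[[0.4, 0, 0], [0.4, 0, 0], [0.4, 0, 0], [0.4, 0, 0], [0.3, 0, 0]], rot=[[0, 0, 0], [0, 0, 0], [0, 0, 0], [0, 0, 0], [0, 0, 0]], jaw=[0.8, 0.8, 0.8, 0.8, 0.8])

```text
t: 6.5
tcp_pos: [0.5187, 0.0155, 0.0397]
eef_rot: [180.0, -0.3, 2.2]
force: [0.5, 0.4, 0.3]
grip_width: 0.0767
```

Emit:
move_arm(travel=[[0.3, 0, 0], [0.3, 0, 0], [0.3, 0, 0], [0.3, 0, 0], [0.3, 0, 0]], rot=[[0, 0, 0], [0, 0, 0], [0, 0, 0], [0, 0, 0], [0, 0, 0]], jaw=[0.8, 0.8, 0.8, 0.8, 0.8])

```text
t: 7.12
tcp_pos: [0.5346, 0.0162, 0.0397]
eef_rot: [180.0, -0.3, 2.2]
force: [-0.1, -0.6, 0.9]
grip_width: 0.0771
```

```bash
python3 plan.py b 0 0.0 0.036 0 6
```

```text
t 7.12 tcp [0.5346 0.0162 0.0397] rot [180.   -0.3   2.2] board xy [-0.0269 -0.0019] F [-0.1 -0.6  0.9] w 0.0771 j [-11.  33.  96.   0.  50. -13.]
target [0.5614 0.0191 0.036 ] 2.0662218831377976
[0.45, -0.03, 0.06] [0.0, -0.0, 0.0]
[0.45, -0.03, 0.06] [0.0, -0.0, 0.0]
[0.45, -0.03, 0.06] [0.0, -0.0, 0.0]
[0.45, -0.03, 0.06] [0.0, -0.0, 0.0]
[0.45, -0.03, 0.06] [0.0, -0.0, 0.0]
[0.45, -0.03, 0.06] [0.0, -0.0, 0.0]
```

Emit:
move_arm(travel=[[0.3, 0, 0], [0.3, 0, 0], [0.3, 0, 0.05], [0.3, 0, 0.05], [0.3, 0, 0.05]], rot=[[0, 0, 0], [0, 0, 0], [0, 0, 0], [0, 0, 0], [0, 0, 0]], jaw=[0.8, 0.8, 0.8, 0.8, 0.8])

```text
t: 7.75
tcp_pos: [0.551, 0.0168, 0.0382]
eef_rot: [180.0, -0.3, 2.2]
force: [0.5, -0.2, -0.8]
grip_width: 0.0772
```

Emit:
move_arm(travel=[[0.3, 0, 0.1], [0.3, 0, 0.1], [0.2, 0, 0], [0.2, 0, 0], [0, 0, 0]], rot=[[0, 0, 0], [0, 0, 0], [0, 0, 0], [0, 0, 0], [0, 0, 0]], jaw=[0.8, 0.8, 0.8, 0.8, 0.8])

```text
t: 8.38
tcp_pos: [0.5617, 0.0172, 0.036]
eef_rot: [180.0, -0.3, 2.2]
force: [0.2, -0.4, -1.2]
grip_width: 0.0766
```

```bash
python3 plan.py b 0 0.0 0.036 0 2;  python3 - <<'E'
from h import *
c=cam('wrist');t=cam('top')['image'][130:240,170:330]
cv2.imwrite('pics/w4.png',np.hstack([cv2.resize(c['image'],(400,300)),cv2.resize(t,(400,300))]))
E
```

```text
t 8.38 tcp [0.5617 0.0172 0.036 ] rot [180.   -0.3   2.2] board xy [ 0.0002 -0.0019] F [ 0.2 -0.4 -1.2] w 0.0766 j [-10.  36.  92.   0.  52. -12.]
target [0.5614 0.0191 0.036 ] 2.0662218831377976
[-0.01, -0.09, -0.0] [0.0, -0.1, 0.1]
[-0.01, -0.09, -0.0] [0.0, -0.1, 0.1]
```

View pics/w4.png

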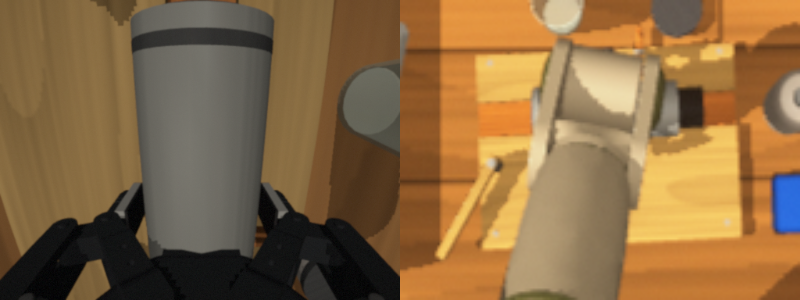

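The left panel (wrist) shows the flask between both fingers over the groove. The right panel (top) shows its body at rows 90–130 with the cap at (690,107), inside the groove. I'll close the jaws lightly to steady it and then let go.

Emit:
move_arm(travel=[[0, 0, 0], [0, 0, 0], [0, 0, 0], [0, 0, 0], [0, 0, 0]], rot=[[0, 0, 0], [0, 0, 0], [0, 0, 0], [0, 0, 0], [0, 0, 0]], jaw=[0.75, 0.7, 0.67, 0.67, 0.67])

```text
t: 9.1
tcp_pos: [0.5618, 0.0172, 0.0363]
eef_rot: [180.0, -0.3, 2.2]
force: [1.1, 0.5, 0.3]
grip_width: 0.0716
```

Emit:
move_arm(travel=[[0, 0, 0], [0, 0, 0], [0, 0, 0], [0, 0, 0], [0, 0, 0]], rot=[[0, 0, 0], [0, 0, 0], [0, 0, 0], [0, 0, 0], [0, 0, 0]], jaw=[0.67, 0.67, 0.72, 0.8, 0.9])

```text
t: 9.72
tcp_pos: [0.5613, 0.0172, 0.036]
eef_rot: [180.0, -0.3, 2.2]
force: [-0.3, -1.0, 0.4]
grip_width: 0.0809
```

Emit:
move_arm(travel=[[0, 0, 0], [0, 0, -0.5], [0, 0, -1.0], [0, 0, -2.0], [0, 0, -3.0]], rot=[[0, 0, 0], [0, 0, 0], [0, 0, 0], [0, 0, 0], [0, 0, 0]], jaw=[1, 1, 1, 1, 1])

```text
t: 10.35
tcp_pos: [0.5602, 0.0173, 0.1027]
eef_rot: [-180.0, -0.1, 2.2]
force: [-0.5, 0.3, -0.3]
grip_width: 0.085
```

Emit:
move_arm(travel=[[0, 0, -3.5], [0, 0, -3.5], [0, 0, -1], [0, 0, 0]], rot=[[0, 0, 0], [0, 0, 0], [0, 0, 0], [0, 0, 0]], jaw=[1, 1, 1, 1])

```text
t: 10.85
tcp_pos: [0.5603, 0.0173, 0.1888]
eef_rot: [179.9, -0.4, 2.2]
force: [-0.9, 0.0, 0.1]
grip_width: 0.0857
```

```bash
python3 plan.py b -0.155 0.29 0.16 0 5;  python3 - <<'E'
from h import *
c=cam('wrist');cv2.imwrite('pics/w5.png',c['image']); cv2.imwrite('pics/t5.png',cam('top')['image'])
E
```

```text
t 10.85 tcp [0.5603 0.0173 0.1888] rot [179.9  -0.4   2.2] board xy [-0.0011 -0.0017] F [-0.9  0.   0.1] w 0.0857 j [-10.  25.  84.   0.  71. -12.]
target [0.3961 0.3033 0.16  ] 2.0662218831377976
[-3.07, -5.84, 0.55] [0.0, -0.1, 0.0]
[-3.07, -5.84, 0.56] [0.0, -0.1, 0.0]
[-3.07, -5.84, 0.56] [0.0, -0.1, 0.0]
[-3.07, -5.84, 0.57] [0.0, -0.1, 0.0]
[-3.08, -5.84, 0.57] [0.0, -0.1, 0.0]
```

View pics/w5.png

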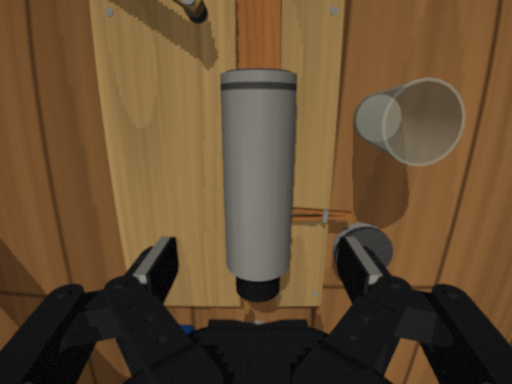

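The flask lies in the groove with its body between (260,69) and (258,276), parallel to the groove. The peg, tumbler and tin are undisturbed. Next is the keeper, pushed with the shut fingers from its outer side.

Emit:
move_arm(travel=[[-2.6, -5.4, 0.5], [-2.6, -5.4, 0.5], [-2.6, -5.4, 0.5], [-2.6, -5.4, 0.5], [-2.6, -5.4, 0.5]], rot=[[0, 0, 0], [0, 0, 0], [0, 0, 0], [0, 0, 0], [0, 0, 0]], jaw=[-1, -1, -1, -1, -1])

```text
t: 11.58
tcp_pos: [0.4154, 0.2862, 0.1553]
eef_rot: [179.9, 0.3, 1.8]
force: [0.7, 0.9, -0.1]
grip_width: -0.0003
```

```bash
cat > keep.py <<'E'
import numpy as np
pin=np.array([-.0597,.1616]);r=.112
def fp(th,gap=0):
    u=np.array([-np.cos(th),-np.sin(th)]);n=np.array([np.sin(th),-np.cos(th)])
    return pin+r*u-(.007+min(.0145*abs(n[0])+.011*abs(n[1]),.0182)+gap)*n
if __name__=='__main__':
    print('pre',fp(-.577,.025))
    q=fp(-.577,.025)
    for th in np.r_[-.577,np.arange(-.5,1.56,.08),1.57]:
        p=fp(th);d=(p-q)*100;print(round(th,2),p.round(3),'tool',round(d[0],2),round(-d[1],2));q=p
E
python3 keep.py; python3 - <<'E'
from keep import fp
import subprocess
p=fp(-.577,.025);print(subprocess.run(['python3','plan.py','b',str(p[0]),str(p[1]),'0.042','0','5'],capture_output=True,text=True).stdout)
E
python3 - <<'E'
from h import *
t=cam('top');im=t['image'];d=np.load('b.npz');M=np.c_[d['ex'],d['ey']]
cv2.imwrite('pics/t6.png',cv2.resize(im[130:240,170:330],(800,550),interpolation=cv2.INTER_CUBIC))
E
```

```text
pre [-0.12676704  0.26387256]
-0.58 [-0.14   0.243] tool -1.36 2.1
-0.5 [-0.147  0.236] tool -0.63 0.69
-0.42 [-0.153  0.228] tool -0.59 0.78
-0.34 [-0.158  0.22 ] tool -0.53 0.83
-0.26 [-0.162  0.211] tool -0.46 0.89
-0.18 [-0.166  0.202] tool -0.38 0.93
-0.1 [-0.169  0.192] tool -0.3 0.97
-0.02 [-0.171  0.182] tool -0.21 1.0
0.06 [-0.173  0.174] tool -0.13 0.84
0.14 [-0.173  0.166] tool -0.08 0.8
0.22 [-0.174  0.158] tool -0.02 0.81
0.3 [-0.173  0.149] tool 0.04 0.82
0.38 [-0.172  0.141] tool 0.1 0.83
0.46 [-0.17   0.133] tool 0.17 0.83
0.54 [-0.168  0.125] tool 0.24 0.82
0.62 [-0.165  0.116] tool 0.3 0.81
0.7 [-0.161  0.108] tool 0.37 0.8
0.78 [-0.157  0.101] tool 0.44 0.78
0.86 [-0.152  0.093] tool 0.51 0.75
0.94 [-0.146  0.086] tool 0.57 0.71
1.02 [-0.14   0.079] tool 0.64 0.67
1.1 [-0.133  0.073] tool 0.7 0.62
1.18 [-0.125  0.067] tool 0.76 0.57
1.26 [-0.117  0.062] tool 0.81 0.51
1.34 [-0.108  0.058] tool 0.86 0.44
1.42 [-0.099  0.054] tool 0.91 0.37
1.5 [-0.09   0.051] tool 0.94 0.29
1.57 [-0.081  0.05 ] tool 0.85 0.18
t 11.57 tcp [0.4154 0.2862 0.1553] rot [179.9   0.3   1.8] board xy [-0.1363  0.2722] F [ 0.7  0.9 -0.1] w -0.0003 j [21. 20. 96.  0. 64. 19.]
target [0.4252 0.2782 0.042 ] 2.0662218831377976
[0.2, 0.16, 2.26] [0.0, 0.1, -0.1]
[0.2, 0.16, 2.26] [0.0, 0.1, -0.1]
[0.2, 0.16, 2.26] [0.0, 0.1, -0.1]
[0.2, 0.17, 2.26] [0.0, 0.1, -0.1]
[0.19, 0.17, 2.26] [0.0, 0.1, -0.1]
```

View pics/t6.png

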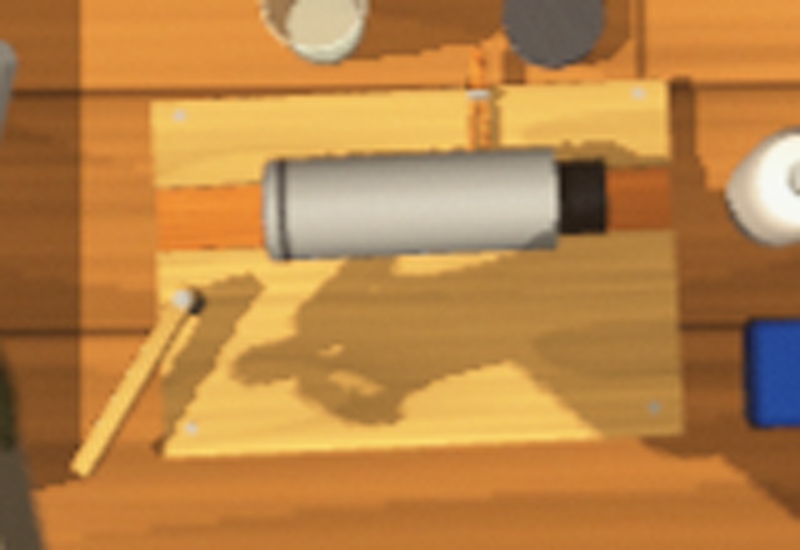

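The flask's body spans columns 263–558, so its middle is at about 410, against a board middle of about 412. That puts it square and centred to about 2 mm. The keeper hasn't moved and the peg and tin are as before.

Emit:
move_arm(travel=[[0.2, 0.2, 2.2], [0.2, 0.2, 2.2], [0.2, 0.2, 2.2], [0.2, 0.1, 2.2], [0.2, 0.1, 2.0]], rot=[[0, 0, 0], [0, 0, 0], [0, 0, 0], [0, 0, 0], [0, 0, 0]], jaw=[-1, -1, -1, -1, -1])

```text
t: 12.25
tcp_pos: [0.4165, 0.2844, 0.0384]
eef_rot: [179.8, 0.9, 2.4]
force: [0.8, -0.3, 0.2]
grip_width: 0.0003
```

```bash
python3 plan.py b -0.147 0.236 0.042 0 4
```

```text
t 12.25 tcp [0.4165 0.2844 0.0384] rot [179.8   0.9   2.4] board xy [-0.1353  0.2704] F [ 0.8 -0.3  0.2] w 0.0003 j [ 21.  31. 101.   0.  49.  18.]
target [0.406  0.2496 0.042 ] 2.0662218831377976
[-0.3, 0.86, -0.08] [0.0, 0.2, 0.1]
[-0.3, 0.86, -0.08] [0.0, 0.2, 0.1]
[-0.3, 0.86, -0.09] [0.0, 0.2, 0.1]
[-0.3, 0.86, -0.09] [0.0, 0.2, 0.1]
```

Emit:
move_arm(travel=[[-0.3, 0.9, -0.2], [-0.3, 0.9, -0.1], [-0.3, 0.9, 0], [-0.3, 0.9, 0], [-0.6, 0.8, 0]], rot=[[0.2, 0.9, 0.3], [0, 0, 0], [0, 0, 0], [0, 0, 0], [0, 0, 0]], jaw=[-1, -1, -1, -1, -1])

```text
t: 12.88
tcp_pos: [0.3984, 0.2363, 0.0414]
eef_rot: [-180.0, 0.0, 2.0]
force: [0.7, -0.5, 1.1]
grip_width: -0.0002
```

```bash
python3 plan.py b -0.166 0.202 0.042 0 4
```

```text
t 12.88 tcp [0.3984 0.2363 0.0414] rot [-180.    0.    2.] board xy [-0.1551  0.223 ] F [ 0.7 -0.5  1.1] w -0.0002 j [ 16.  26. 109.   0.  45.  14.]
target [0.3882 0.2149 0.042 ] 2.0662218831377976
[-0.27, 0.52, -0.02] [-0.0, 0.0, -0.0]
[-0.27, 0.52, -0.02] [-0.0, 0.0, -0.0]
[-0.27, 0.52, -0.02] [-0.0, 0.0, -0.0]
[-0.27, 0.52, -0.02] [-0.0, 0.0, -0.0]
```

Emit:
move_arm(travel=[[-0.5, 0.8, 0], [-0.5, 0.9, 0], [-0.4, 0.9, 0], [-0.3, 1.0, 0], [-0.2, 1.0, 0]], rot=[[0, 0, 0], [0, 0, 0], [0, 0, 0], [0, 0, 0], [0, 0, 0]], jaw=[-1, -1, -1, -1, -1])

```text
t: 13.5
tcp_pos: [0.3797, 0.1865, 0.0417]
eef_rot: [-180.0, 0.0, 2.0]
force: [-0.5, 0.1, 0.7]
grip_width: 0.0002
```

```bash
python3 plan.py b -0.173 0.149 0.042 0 4; python3 - <<'E'
from h import *
t=cam('top');cv2.imwrite('pics/t7.png',cv2.resize(t['image'][130:240,150:310],(800,550),interpolation=cv2.INTER_CUBIC))
E
```

```text
t 13.5 tcp [0.3797 0.1865 0.0417] rot [-180.    0.    2.] board xy [-0.1755  0.1739] F [-0.5  0.1  0.7] w 0.0002 j [ 10.  22. 115.   0.  43.   8.]
target [0.3832 0.1617 0.042 ] 2.0662218831377976
[0.06, 0.62, -0.01] [-0.0, 0.0, -0.0]
[0.06, 0.62, -0.01] [-0.0, 0.0, -0.0]
[0.06, 0.62, -0.01] [-0.0, 0.0, -0.0]
[0.06, 0.62, -0.01] [-0.0, 0.0, -0.0]
```

View pics/t7.png

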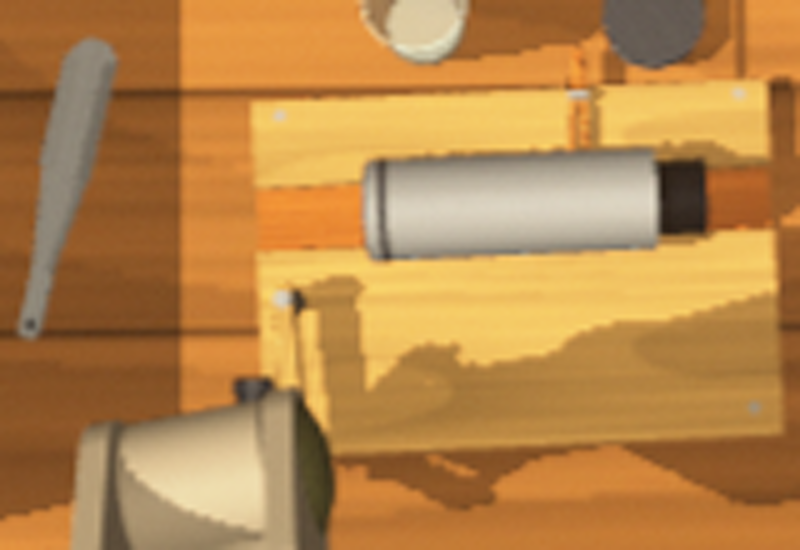

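The bar's right edge now runs almost straight down from the pin at (285,298) to (300,390), so the keeper is being pushed along as planned. The flask is undisturbed. Next I'll carry on round the arc.

Emit:
move_arm(travel=[[0, 0.8, 0], [0, 0.8, 0], [0.1, 0.8, 0], [0.1, 0.8, 0], [0.2, 0.8, 0]], rot=[[0, 0, 0], [0, 0, 0], [0, 0, 0], [0, 0, 0], [0, 0, 0]], jaw=[-1, -1, -1, -1, -1])

```text
t: 14.18
tcp_pos: [0.3854, 0.1434, 0.0416]
eef_rot: [-180.0, 0.0, 2.0]
force: [-0.8, 0.2, 0.4]
grip_width: -0.0001
```

Emit:
move_arm(travel=[[0.3, 0.8, 0], [0.3, 0.8, 0], [0.4, 0.8, 0], [0.4, 0.7, 0], [0.5, 0.7, 0]], rot=[[0, 0, 0], [0, 0, 0], [0, 0, 0], [0, 0, 0], [0, 0, 0]], jaw=[-1, -1, -1, -1, -1])

```text
t: 14.8
tcp_pos: [0.4071, 0.1033, 0.0416]
eef_rot: [-180.0, 0.0, 2.0]
force: [-0.6, 0.1, 0.2]
grip_width: -0.0001
```

```bash
python3 plan.py b -0.133 0.073 0.042 0 4
```

```text
t 14.8 tcp [0.4071 0.1033 0.0416] rot [-180.    0.    2.] board xy [-0.1512  0.0897] F [-0.6  0.1  0.2] w -0.0001 j [ -2.  22. 116.   0.  43.  -4.]
target [0.4259 0.0872 0.042 ] 2.0662218831377976
[0.45, 0.42, -0.01] [-0.0, 0.0, -0.0]
[0.45, 0.42, -0.01] [-0.0, 0.0, -0.0]
[0.45, 0.42, -0.01] [-0.0, 0.0, -0.0]
[0.45, 0.42, -0.01] [-0.0, 0.0, -0.0]
```

Emit:
move_arm(travel=[[0.6, 0.7, 0], [0.6, 0.6, 0], [0.7, 0.6, 0], [0.8, 0.5, 0], [0.8, 0.4, 0]], rot=[[0, 0, 0], [0, 0, 0], [0, 0, 0], [0, 0, 0], [0, 0, 0]], jaw=[-1, -1, -1, -1, -1])

```text
t: 15.42
tcp_pos: [0.4456, 0.0745, 0.0415]
eef_rot: [-180.0, 0.1, 2.0]
force: [-0.7, 0.2, 0.4]
grip_width: 0.0002
```

```bash
python3 plan.py b -0.0812 0.050 0.042 0 4
```

```text
t 15.43 tcp [0.4456 0.0745 0.0415] rot [-1.8e+02  1.0e-01  2.0e+00] board xy [-0.1138  0.0596] F [-0.7  0.2  0.4] w 0.0002 j [ -5.  25. 110.  -0.  45.  -7.]
target [0.4785 0.0661 0.042 ] 2.0662218831377976
[0.81, 0.24, -0.01] [-0.0, 0.0, -0.0]
[0.81, 0.24, -0.01] [-0.0, 0.0, -0.0]
[0.81, 0.24, -0.01] [-0.0, 0.0, -0.0]
[0.81, 0.24, -0.01] [-0.0, 0.0, -0.0]
```

Emit:
move_arm(travel=[[0.8, 0.4, 0], [0.8, 0.3, 0], [0.7, 0.2, 0], [0.4, 0, 0], [0, 0, 0]], rot=[[0, 0, 0], [0, 0, 0], [0, 0, 0], [0, 0, 0], [0, 0, 0]], jaw=[-1, -1, -1, -1, -1])

```text
t: 16.05
tcp_pos: [0.4753, 0.0658, 0.0413]
eef_rot: [-180.0, 0.1, 2.0]
force: [-0.9, 0.7, 0.2]
grip_width: 0.0
```

Emit:
move_arm(travel=[[0.2, 0, 0], [0.2, 0, 0]], rot=[[0, 0, 0], [0, 0, 0]], jaw=[-1, -1])

```text
t: 16.3
tcp_pos: [0.4791, 0.0661, 0.0413]
eef_rot: [180.0, 0.1, 2.0]
force: [-0.4, 0.1, -0.4]
grip_width: -0.0001
```

```bash
python3 plan.py b -0.0812 0.050 0.042 0 1
```

```text
t 16.3 tcp [0.4791 0.0661 0.0413] rot [1.8e+02 1.0e-01 2.0e+00] board xy [-0.0806  0.05  ] F [-0.4  0.1 -0.4] w -0.0001 j [ -6.  28. 105.  -0.  47.  -8.]
target [0.4785 0.0661 0.042 ] 2.0662218831377976
[-0.06, -0.0, -0.07] [0.0, 0.1, -0.0]
```

Emit:
move_arm(travel=[[0.15, 0, 0], [0, 0, 0]], rot=[[0, 0, 0], [0, 0, 0]], jaw=[-1, -1])

```text
t: 16.55
tcp_pos: [0.4791, 0.0661, 0.0411]
eef_rot: [180.0, 0.3, 2.1]
force: [-1.6, -0.3, 1.4]
grip_width: 0.0001
```

Emit:
move_arm(travel=[[0.15, 0, 0], [0, 0, 0]], rot=[[0, 0, 0], [0, 0, 0]], jaw=[-1, -1])

```text
t: 16.8
tcp_pos: [0.479, 0.0662, 0.0409]
eef_rot: [180.0, 0.6, 2.1]
force: [-2.9, -0.5, 2.1]
grip_width: -0.0002
```

Emit:
move_arm(travel=[[0.3, 0, 0], [0.3, 0, 0]], rot=[[0, -0.5, 0], [0, 0, 0]], jaw=[-1, -1])

```text
t: 17.05
tcp_pos: [0.4796, 0.0662, 0.0404]
eef_rot: [180.0, 2.0, 2.2]
force: [-22.9, -5.8, 21.4]
grip_width: -0.0
```

Emit:
move_arm(travel=[[-0.6, 0, 0], [-1.5, 0, 0], [-2.0, 0, 0], [-2.0, 0, -1.0], [-2.0, 0, -3.0]], rot=[[0, 0, 0], [0, 0, 0], [0, 0, 0], [0, 0, 0], [0, 0, 0]], jaw=[-1, -1, -1, -1, -1])

```text
t: 17.68
tcp_pos: [0.3994, 0.0633, 0.0829]
eef_rot: [-180.0, 1.9, 2.1]
force: [0.7, -0.7, 0.9]
grip_width: -0.0004
```

Emit:
move_arm(travel=[[-1.0, 2.0, -4.0], [0, 4.0, -4.0], [0, 5.0, -4.0], [0, 5.0, 0], [0, 5.0, 0]], rot=[[0, 0, 0], [0, 0, 0], [0, 0, 0], [0, 0, 0], [0, 0, 0]], jaw=[-1, -1, -1, -1, -1])

```text
t: 18.3
tcp_pos: [0.4025, -0.1493, 0.209]
eef_rot: [179.7, 1.2, 2.5]
force: [0.6, -0.0, -0.3]
grip_width: 0.0
```

```bash
python3 plan.py; python3 - <<'E'
from h import *
t=cam('top')['image'][120:240,130:350];s=cam('side')['image'][140:260,100:320]
cv2.imwrite('pics/fin.png',np.vstack([cv2.resize(x,(550,300),interpolation=cv2.INTER_CUBIC) for x in (t,s)]))
E
```

```text
Traceback (most recent call last):
  File "plan.py", line 6, in <module>
    brd=v[0]=='b'; v=[float(q) for q in v[brd:]]
        ~^^^
IndexError: list index out of range
```

View pics/fin.png

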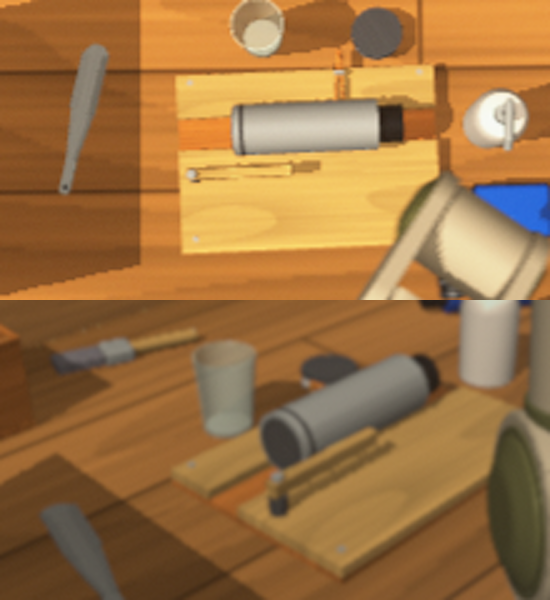

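The final picture shows the flask body spanning columns 232–379 in the groove (rows 99–153). The keeper lies across in front of it, from (193,174) to (292,168), and the side view confirms this. The bystanders in view (all but the headlamp case, half hidden behind the arm) look unmoved. The stop itself was felt as a rise to 23 N with no further travel. I'm handing the job in.

```bash
python3 -c "
from rig import manip
s=manip.sense();print(s['t'],s['force'],s['tcp_pos']);print(manip.close_job())"
```

```text
18.4 [-0.76879181  0.05364356  0.51504627] [ 0.4026396  -0.15144868  0.20866336]
the job is handed in; nothing more can be done
None
```

The flask is bedded in the groove, the keeper bar is across at its stop, and the job was handed in at 18.4 s.

- **Flask:** I straddled it with the open gripper, then closed lightly to square it (about 4°) and centre it (about 12 mm). I opened the jaws a few millimetres and rolled it slowly into the groove, one finger behind and one ahead. I closed the jaws on it until it lay still, then let go.
- **Keeper:** I pushed it round with the shut fingers. The forward motion stopped at the expected place, where the push peaked at about 23 N in x and 32 N in all. I then took the hand away.

**Last checks:** In the final top and side pictures the flask lies along the groove, centred to about 2 mm. The keeper lies across in front of it, and the gripper is clear with about 1 N on the force sensor. The bar looked about 1° off parallel to the board in the top view, which is within how well I can read that picture. The tumbler, tin, peg, shoehorn and dispenser look unmoved. The arm half hid the headlamp case in the final picture, so I did not check it fully, but the hand never came near it at low height.

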